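Feel along a curved rail for burrs

ROBOT

A 7-joint arm with a two-finger parallel gripper is mounted at the origin on the work surface. World frame = base frame: x ahead of the robot, y to its left, z up, the work surface at z = 0. Lengths are in m, angles in rad, forces in N, time in s.
With the tool pointing down it reaches from about 0.4 to 0.875 m from the base axis. Payload 19.3 kg.
Tool frame: the origin (TCP) lies between the finger pads; the fingertips stand 17 mm ahead of it and the grasp point (between the pads) lies 2 mm behind it (bot.finger_overhang is the distance from the TCP to the fingertips, in m); z points along the fingers, y is the line along which they close (so a half turn about z gives the same grasp; the last joint's range is limited). The gripper opens to 85 mm and grips with 20 to 120 N. Pads are 22 mm wide; open, the fingers measure 114 mm over their backs; the gripper's body (76 mm by 85 mm) begins 54 mm behind the grasp point. The pads swing forward as they close: fully open they stand 13 mm farther back than shut.
Start: joints at [1.159, 0.521, -0.036, 1.599, 0.021, 1.021, -0.113], TCP at [0.209, -0.589, 0.248] pointing down, gripper open.
Joint ranges: [-2.91, 2.91], [-0.3, 2.13], [-1.5, 1.42], [0.17, 2.43], [-1.26, 4.41], [0.16, 1.93], [-2.52, 2.52]. Speed limits (rad/s): [1.89, 1.89, 2.39, 2.39, 3.01, 3.01, 3.01].

INTERFACE

Orientations are given as [roll, pitch, yaw] about the fixed x, y, z axes, in that order (R = Rz(yaw) Ry(pitch) Rx(roll)).
In Python, from workcell import observe, grab_frame, bot gives the robot as it stands.
- The arm moves only by the shell command python3 -m crank 'ROWS' [FORCE]. ROWS is a JSON object of lists of equal length, an entry for each row: "linear": the shift along the world's x, y, z each as a share of 0.25 m, from -1 to 1, a list of three; "delta_rot": the turn, a rotation vector about the world's x, y, z each as a share of 30 degrees, from -1 to 1, a list of three; "fingers": the opening, from -1 (shut) to 1 (fully open). In form: {"linear": [[dx, dy, dz], ...], "delta_rot": [[rx, ry, rz], ...], "fingers": [fingers, ...]}. A call has 1 to 5 rows; each row is the pose to reach, as a shift and turn from the pose commanded when the call began; what a row does not reach only later rows make up. A row lasts 1/10 s, in which the tool goes at most 50 mm and 8.59 degrees, less where a joint would pass 70% of its speed; a pose out of reach is approached as far as the arm can. A call with a number of a shift or a turn outside -1 to 1 is refused whole. A call with a gripper value outside its range is refused whole. The fingers move at their own pace and stop on an object; FORCE is the grip in N (left out, the last holds). Time passes only in rows, so rows that repeat a pose let the fingers close. It gives the time, the measured TCP pose, the force, the opening and the grip force at its end, in the units of the state.
- observe(): the state, without advancing time (a new reading comes with each control period).
- grab_frame(name): name is "side" or "top"; returns a dict with "image" (384x512x3 uint8, red, green, blue), "mtx" (3x3 intrinsics, pixels), "xyz" and "orientation" of the camera in the world. Camera axes: x right, y down, z forward; pixel columns grow to the right and rows downward; lengths in m; the calibration is good to about 2 mm. A picture is of the moment at which its call begins. There is no depth.
- bot.job_done(): hands the job in; it is judged then, once.
The state is a dict: "clock": time; "qpos": joint angles; "qd": joint speeds; "joint_efforts": joint torques, N m; "position": TCP position; "tool_rot": TCP orientation; "force": force on the tool from outside, world axes, zero at the start; "moment": the same for the moment, N m; "grip_width": finger opening in m; "finger_force": force on a finger pad.
Only numpy, scipy, OpenCV 4.12 (cv2) and the standard library are available. Lean on these libraries where they do the work, as an engineer would, in place of code of your own. Each camera call takes 0.05 s, during which the arm holds its last target. There are 200 camera calls.

TASK

Check the curved steel rail for burrs: with the fingertips closed together, touch its top on the green end, slide them along the curve to the red end without losing touch, and then lift clear. The rail floats on springs: press it lightly from above, just enough that it gives a little, never down to its stop, and do not pinch it. Leave the pin, bottle, tin and screwdriver where they are.

Things in the scene. Friction and masses are not known exactly. Their poses are not given: they have to be found in the camera images.
- nest: Checking nest: dark steel plate 170 x 270 x 16 mm, fixed to the bench. Origin: centre of its underside, on the bench; x along the short side, y along the long side, from the rail's green end towards its red end, z up. It may stand at any yaw. Two black sleeves on it (up to 32 mm above the bench) carry the curved rail on springs.
- rail (a joint): How far the curved rail is pushed down, m: 0 = up and free, 0.016 = down on its stop. It moves straight down only and springs back up: about 1.5 N starts it moving, about 5.5 N at 8 mm, 9.5 N at the stop. Meant to be touched from straight above.
- rail_green (a point): Middle of the green-painted end, 13 mm from the tip, on the middle line of the rail's top face (moves down with the rail). The rail: bright steel bar 14 mm wide and 14 mm high, bent flat in an arc of 160 mm radius, 237 mm long, bulging to the nest's +x; its flat top is 65 mm above the bench when free; 26 mm of each end is painted.
- rail_1 (a point): Unmarked point 1 of 5, 35 mm along the arc from the green point towards the red one, on the middle line of the rail's top face (moves down with the rail)
- rail_2 (a point): Unmarked point 2 of 5, 70 mm along the arc from the green point towards the red one, on the middle line of the rail's top face (moves down with the rail)
- rail_3 (a point): Unmarked point 3 of 5, 105 mm along the arc from the green point towards the red one, on the middle line of the rail's top face (moves down with the rail)
- rail_4 (a point): Unmarked point 4 of 5, 140 mm along the arc from the green point towards the red one, on the middle line of the rail's top face (moves down with the rail)
- rail_5 (a point): Unmarked point 5 of 5, 175 mm along the arc from the green point towards the red one, on the middle line of the rail's top face (moves down with the rail)
- rail_red (a point): Middle of the red-painted end, 13 mm from the tip, on the middle line of the rail's top face (moves down with the rail)
- gauge_pin: Loose steel gauge pin, 22 mm diameter, 30 mm high, standing on the nest's plate inside the curve; origin at its underside. Leave alone.
- oil_bottle: Loose red plastic bottle, 48 mm diameter, 85 mm high, standing on the bench by the nest; origin at its underside. Leave alone.
- tin: Loose round brass tin, 54 mm diameter, 35 mm high, on the bench by the nest; origin at its underside. Leave alone.
- screwdriver: Loose screwdriver lying on the bench by the nest on the hollow side of the curve, red handle, 26 mm high, 200 mm long; origin at mid-length on the bench, x towards the blade. Leave alone.

How it is judged:
By the outcome, as a careful person would: the job done as asked, in the order asked, and still so for the second after the job is handed in, with the robot touching nothing.
It also fails if it takes over 42 s, if anything falls off the work surface, if the arm or the gripper's body presses on something with over 40 N, if the wrist force passes 120 N, or if a joint passes its speed limit or range.

## Working session

There is one attempt and no reset: what is moved stays moved. The work goes in short steps, Python scripts to look and compute and a shell command to move; the robot and the scene stay as the last step left them, time stands still between calls to the robot, and variables do not carry over. Pictures are saved under pics/ and viewed, at most 10 in all, crops included, and the job is handed in when it is done.

```bash
mkdir -p pics; ls; python3 - <<'E'
from workcell import observe, grab_frame, bot
import cv2,json
s=observe(); print({k:s[k] for k in s})
for n in("top","side"):
    f=grab_frame(n); cv2.imwrite(f"pics/{n}0.png",cv2.cvtColor(f["image"],cv2.COLOR_RGB2BGR)); print(n,f["mtx"],f["xyz"],f["orientation"])
E
```

```text
pics
{'clock': 0.0, 'qpos': array([ 1.15879878,  0.52205884, -0.03634138,  1.59998102,  0.02123394,
        1.02110514, -0.11279576]), 'qd': array([-0.00174081, -0.0008807 , -0.00066895,  0.00113617,  0.0003464 ,
       -0.00072625, -0.00040781]), 'joint_efforts': array([ 5.41414247e-04, -9.27118492e+01,  1.98040254e+00, -3.69943357e+01,
        1.80507096e-02,  7.89305835e-03,  1.55312456e-06]), 'position': array([ 0.20935003, -0.58856491,  0.24770731]), 'tool_rot': array([-3.14043102e+00,  1.04767124e-04,  3.41821250e-01]), 'force': array([-0.39021283,  0.25401285, -0.19179643]), 'moment': array([ 0.04110683, -0.01951867,  0.00823674]), 'finger_force': 0.0, 'grip_width': 0.08529918079848457}
top [[459.43764312   0.         265.3498139 ]
 [  0.         459.43764312 188.20088796]
 [  0.           0.           1.        ]] [0.51060383 0.02916912 0.7601632 ] [-3.04192647  0.04009512 -1.58116482]
side [[372.33789655   0.         260.6494035 ]
 [  0.         372.33789655 188.8375367 ]
 [  0.           0.           1.        ]] [ 0.52970629 -0.48955532  0.48228139] [-2.18901361  0.02426387 -0.06601168]
```

View pics/top0.png

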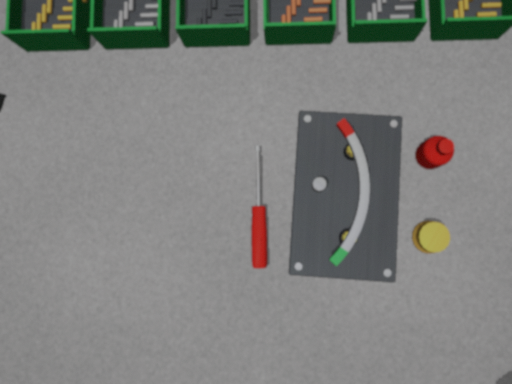

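View pics/side0.png

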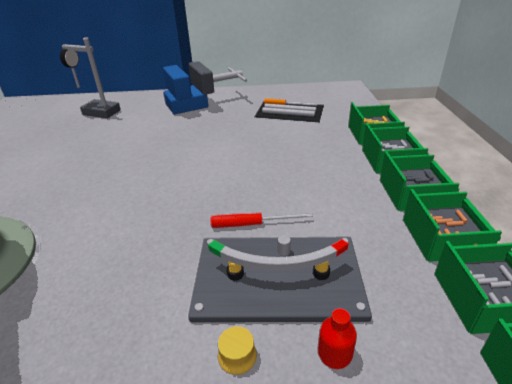

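The top view shows the rail with its green end at about (339,257) and its red end at about (346,128), bulging right. The pin is at (319,184), the screwdriver at x≈260, the bottle at (437,152) and the tin at (432,237). The side view agrees.

```bash
cat > h.py <<'E'
import numpy as np, cv2
from scipy.spatial.transform import Rotation as R
from scipy.optimize import least_squares
from workcell import observe, grab_frame, bot
def cast(f,uv,z):
    uv=np.atleast_2d(uv).astype(float); d=np.c_[uv,np.ones(len(uv))]@np.linalg.inv(f["mtx"]).T
    d=d@R.from_euler("xyz",f["orientation"]).as_matrix().T
    return f["xyz"]+d*((z-f["xyz"][2])/d[:,2])[:,None]
def biggest(m,roi):
    k=np.zeros(m.shape,np.uint8); x0,x1,y0,y1=roi; k[y0:y1,x0:x1]=m[y0:y1,x0:x1]
    n,l,st,c=cv2.connectedComponentsWithStats(k); i=1+np.argmax(st[1:,4]); return c[i],st[i,4],l==i
E
python3 - <<'E'
from h import *
for n,roi in (("top",(325,385,112,270)),("side",(200,360,230,275))):
    f=grab_frame(n); h=cv2.cvtColor(f["image"],cv2.COLOR_RGB2HSV); H,S,V=h[...,0],h[...,1],h[...,2]
    g,ga,_=biggest(((H>45)&(H<85)&(S>120)).astype(np.uint8),roi); r,ra,_=biggest((((H<8)|(H>172))&(S>120)).astype(np.uint8),roi)
    P=cast(f,[g,r],.065 if n=="top" else .061); print(n,g,ga,r,ra,P.round(4),"chord",np.linalg.norm(P[1]-P[0]))
    if n=="top":
        _,a,m=biggest(((S<40)&(V>150)).astype(np.uint8),roi); v,u=np.nonzero(m); Q=cast(f,np.c_[u,v],.065)[:,:2]
        s=least_squares(lambda p:np.hypot(*(Q-p[:2]).T)-p[2],[.5,0,.16]); print(a,"circle",s.x,"rms",s.fun.std())
        m=biggest(((S<40)&(V>150)).astype(np.uint8),(310,330,175,195)); print("pin",cast(f,m[0],.046),m[1])
        for nm,c in (("b",(445,145)),("t",(434,236)),("sd",(260,237))): print(nm,cast(f,c,{"b":.085,"t":.035,"sd":.02}[nm]))
E
```

```text
top [337.63461538 255.86538462] 156 [344.70744681 127.23404255] 188 [[ 0.4776 -0.0504  0.065 ]
 [ 0.6725 -0.0663  0.065 ]] chord 0.19562201599961462
980 circle [0.58491893 0.06623757 0.15959973] rms 0.003514389156062106
pin [[ 0.58852529 -0.02663     0.046     ]] 104
b [[ 0.63841646 -0.20915091  0.085     ]]
t [[ 0.50533521 -0.20306123  0.035     ]]
sd [[0.5064417  0.06749557 0.02      ]]
side [215.63225806 247.29032258] 155 [340.16470588 246.38823529] 170 [[ 0.4759 -0.0521  0.061 ]
 [ 0.6743 -0.0681  0.061 ]] chord 0.1990148059269497
```

```bash
python3 -c "from workcell import bot;print(bot.finger_overhang)"; python3 -m crank '{"linear":[[0.09,0.18,0],[0.18,0.36,0],[0.27,0.54,0],[0.36,0.72,0],[0.45,0.9,0]],"delta_rot":[[0,0,0],[0,0,0],[0,0,0],[0,0,0],[0,0,0]],"fingers":[-1,-1,-1,-1,-1]}' 20; python3 -m crank '{"linear":[[0.09,0.18,0],[0.18,0.36,0],[0.27,0.54,0],[0.36,0.72,0],[0.45,0.9,0]],"delta_rot":[[0,0,0],[0,0,0],[0,0,0],[0,0,0],[0,0,0]],"fingers":[-1,-1,-1,-1,-1]}'
```

```text
0.017
clock: 0.7
position: [0.3217, -0.3633, 0.2483]
tool_rot: [3.141, -0.0, 0.342]
force: [1.6, -0.5, 0.1]
grip_width: 0.0124
finger_force: 0.0
clock: 1.2
position: [0.4336, -0.1398, 0.2485]
tool_rot: [3.141, -0.0, 0.342]
force: [1.5, -0.9, -1.0]
grip_width: 0.0002
finger_force: 0.0
```

```bash
python3 -m crank '{"linear":[[0.09,0.18,0],[0.173,0.353,0],[0.173,0.353,-0.18],[0.173,0.353,-0.36],[0.173,0.353,-0.5]],"delta_rot":[[0,0,0],[0,0,0],[0,0,0],[0,0,0],[0,0,0]],"fingers":[-1,-1,-1,-1,-1]}'; python3 -m crank '{"linear":[[0,0,0],[0,0,0],[0,0,0]],"delta_rot":[[0,0,0],[0,0,0],[0,0,0]],"fingers":[-1,-1,-1]}'; python3 - <<'E'
from h import *
s=observe(); print(s["position"],s["force"])
f=grab_frame("side"); cv2.imwrite("pics/s1.png",cv2.cvtColor(cv2.resize(f["image"][130:330,130:400],None,fx=2.5,fy=2.5),cv2.COLOR_RGB2BGR))
f=grab_frame("top"); cv2.imwrite("pics/t1.png",cv2.cvtColor(f["image"],cv2.COLOR_RGB2BGR))
E
```

```text
clock: 1.7
position: [0.4758, -0.053, 0.1213]
tool_rot: [-3.141, 0.001, 0.343]
force: [0.8, -0.8, 0.6]
grip_width: 0.0002
finger_force: 0.0
clock: 2.0
position: [0.4773, -0.0535, 0.1251]
tool_rot: [3.141, -0.002, 0.341]
force: [-0.3, 0.5, 0.1]
grip_width: -0.0002
finger_force: 0.0
[ 0.47729714 -0.05352976  0.12510056] [-0.25046095  0.50750485  0.10837225]
```

View pics/s1.png

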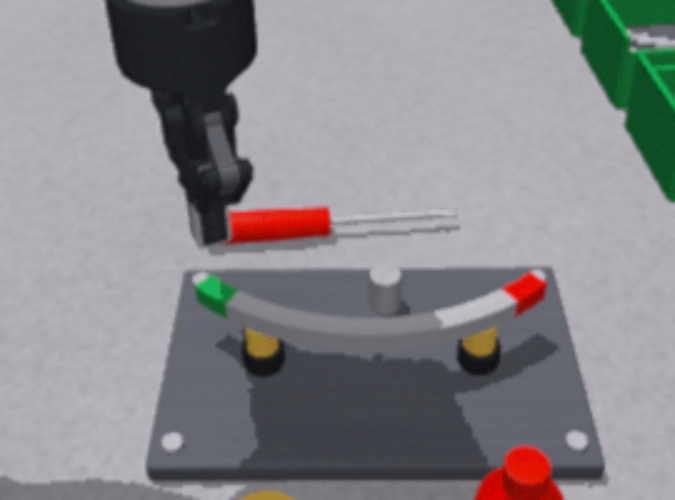

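The fingertips stand about 40 mm above the green end, at crop (212,240) with green at (212,293), as planned. I'll go closer and let the arm settle.

```bash
python3 -m crank '{"linear":[[0,0,-0.06],[0,0,-0.13],[0,0,-0.13],[0,0,-0.13],[0,0,-0.13]],"delta_rot":[[0,0,0],[0,0,0],[0,0,0],[0,0,0],[0,0,0]],"fingers":[-1,-1,-1,-1,-1]}';python3 -m crank '{"linear":[[0,0,0],[0,0,0]],"delta_rot":[[0,0,0],[0,0,0]],"fingers":[-1,-1]}'
```

```text
clock: 2.6
position: [0.4769, -0.0535, 0.0919]
tool_rot: [3.141, -0.001, 0.342]
force: [-0.3, -0.6, 0.5]
grip_width: 0.0002
finger_force: 0.0
clock: 2.8
position: [0.4766, -0.0535, 0.0913]
tool_rot: [3.141, -0.001, 0.342]
force: [-0.3, -0.5, -0.2]
grip_width: -0.0003
finger_force: 0.0
```

```bash
python3 -m crank '{"linear":[[0.004,0.012,-0.02],[0.004,0.012,-0.035],[0.004,0.012,-0.046],[0.004,0.012,-0.052],[0.004,0.012,-0.052]],"delta_rot":[[0,0,0],[0,0,0],[0,0,0],[0,0,0],[0,0,0]],"fingers":[-1,-1,-1,-1,-1]}';python3 -m crank '{"linear":[[0,0,0],[0,0,0]],"delta_rot":[[0,0,0],[0,0,0]],"fingers":[-1,-1]}'
```

```text
clock: 3.3
position: [0.4774, -0.0502, 0.0776]
tool_rot: [-3.141, -0.0, 0.342]
force: [0.1, 2.8, 3.5]
grip_width: -0.0002
finger_force: 1.8
clock: 3.5
position: [0.4774, -0.0503, 0.0779]
tool_rot: [-3.142, -0.0, 0.342]
force: [-0.1, 2.2, 3.4]
grip_width: -0.0001
finger_force: 1.8
```

Contact is made: 3.4 N and about 4 mm of give, which matches the spring data. Next I work out the arc shifts.

```bash
python3 - <<'E'
import numpy as np
c=np.array([.585,.067]); g=np.array([.4776,-.0504]);r=np.array([.6725,-.0663])
a0,a1=[np.arctan2(*(p-c)[::-1]) for p in(g,r)]; print("R",np.linalg.norm(g-c),np.linalg.norm(r-c),"arc",(a1-a0)*.16)
a=np.linspace(a0,a1,31); P=c+.1596*np.c_[np.cos(a),np.sin(a)]
for k in range(6): print(P[5*k+5].round(4),((P[5*k+1:5*k+6]-P[5*k])/.25).round(3).tolist())
E
```

```text
R 0.15911480132281847 0.15945262619348735 arc 0.21149032547662708
[ 0.5056 -0.0715] [[0.021, -0.019], [0.043, -0.036], [0.066, -0.053], [0.089, -0.068], [0.113, -0.083]]
[ 0.5378 -0.0855] [[0.025, -0.013], [0.05, -0.026], [0.076, -0.037], [0.102, -0.047], [0.129, -0.056]]
[ 0.5722 -0.0921] [[0.027, -0.008], [0.054, -0.014], [0.082, -0.02], [0.11, -0.024], [0.138, -0.027]]
[ 0.6073 -0.091 ] [[0.028, -0.002], [0.056, -0.002], [0.084, -0.001], [0.112, 0.001], [0.14, 0.004]]
[ 0.6413 -0.0823] [[0.028, 0.005], [0.055, 0.01], [0.083, 0.017], [0.109, 0.025], [0.136, 0.035]]
[ 0.6726 -0.0664] [[0.026, 0.011], [0.052, 0.022], [0.077, 0.035], [0.101, 0.049], [0.125, 0.064]]
```

```bash
python3 -m crank '{"linear":[[0.021,-0.019,0],[0.043,-0.036,0],[0.066,-0.053,0],[0.089,-0.068,0],[0.113,-0.083,0]],"delta_rot":[[0,0,0],[0,0,0],[0,0,0],[0,0,0],[0,0,0]],"fingers":[-1,-1,-1,-1,-1]}'
```

```text
clock: 4.0
position: [0.506, -0.0716, 0.0777]
tool_rot: [-3.142, 0.0, 0.341]
force: [-2.0, 1.2, 3.4]
grip_width: 0.0001
finger_force: 1.8
```

```bash
python3 -m crank '{"linear":[[0.025,-0.013,0],[0.05,-0.026,0],[0.075,-0.037,0],[0.1,-0.047,0],[0.127,-0.056,0]],"delta_rot":[[0,0,0],[0,0,0],[0,0,0],[0,0,0],[0,0,0]],"fingers":[-1,-1,-1,-1,-1]}'
```

```text
clock: 4.5
position: [0.5378, -0.0853, 0.0778]
tool_rot: [-3.142, 0.0, 0.342]
force: [-2.7, 0.4, 2.9]
grip_width: 0.0002
finger_force: 1.8
```

```bash
python3 -m crank '{"linear":[[0.027,-0.008,0],[0.054,-0.014,0],[0.082,-0.02,0],[0.11,-0.024,-0.002],[0.138,-0.027,-0.002]],"delta_rot":[[0,0,0],[0,0,0],[0,0,0],[0,0,0],[0,0,0]],"fingers":[-1,-1,-1,-1,-1]}'; python3 - <<'E'
from h import *
f=grab_frame("side"); cv2.imwrite("pics/s2.png",cv2.cvtColor(cv2.resize(f["image"][130:330,130:400],None,fx=2.5,fy=2.5),cv2.COLOR_RGB2BGR))
E
```

```text
clock: 5.0
position: [0.5723, -0.092, 0.0772]
tool_rot: [-3.142, 0.0, 0.342]
force: [-2.6, -0.3, 3.5]
grip_width: -0.0001
finger_force: 2.0
```

View pics/s2.png

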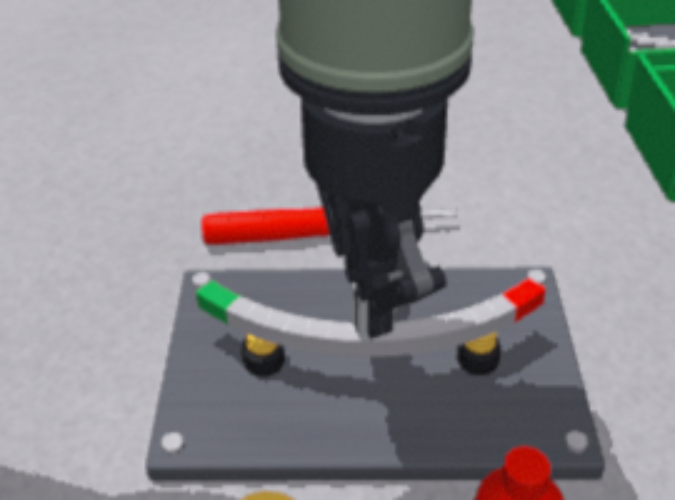

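The fingertips rest on the rail's top at mid-arc, crop (373,333), centred on the bar. I continue.

```bash
python3 -m crank '{"linear":[[0.028,-0.002,0],[0.056,-0.002,0],[0.084,-0.001,0],[0.112,0.001,0],[0.14,0.004,0]],"delta_rot":[[0,0,0],[0,0,0],[0,0,0],[0,0,0],[0,0,0]],"fingers":[-1,-1,-1,-1,-1]}'
```

```text
clock: 5.55
position: [0.6074, -0.0908, 0.0773]
tool_rot: [-3.142, -0.0, 0.342]
force: [-3.3, -0.2, 3.5]
grip_width: -0.0
finger_force: 2.0
```

```bash
python3 -m crank '{"linear":[[0.028,0.005,0],[0.055,0.01,0],[0.083,0.017,0],[0.109,0.025,0],[0.136,0.034,0]],"delta_rot":[[0,0,0],[0,0,0],[0,0,0],[0,0,0],[0,0,0]],"fingers":[-1,-1,-1,-1,-1]}'
```

```text
clock: 6.05
position: [0.6414, -0.0823, 0.0773]
tool_rot: [3.142, 0.0, 0.342]
force: [-1.9, -1.1, 4.1]
grip_width: -0.0001
finger_force: 2.0
```

```bash
python3 -m crank '{"linear":[[0.026,0.011,0],[0.052,0.022,0],[0.077,0.035,0],[0.101,0.049,0],[0.125,0.064,0]],"delta_rot":[[0,0,0],[0,0,0],[0,0,0],[0,0,0],[0,0,0]],"fingers":[-1,-1,-1,-1,-1]}'; python3 -m crank '{"linear":[[0.008,0.004,0],[0.008,0.004,0],[0.008,0.004,0]],"delta_rot":[[0,0,0],[0,0,0],[0,0,0]],"fingers":[-1,-1,-1]}'
```

```text
clock: 6.55
position: [0.6726, -0.0661, 0.0773]
tool_rot: [3.142, -0.0, 0.342]
force: [-3.3, -1.9, 3.9]
grip_width: 0.0003
finger_force: 2.0
clock: 6.85
position: [0.6746, -0.0649, 0.0775]
tool_rot: [-3.141, -0.001, 0.342]
force: [1.8, 1.8, 3.4]
grip_width: -0.0001
finger_force: 1.9
```

```bash
python3 -m crank '{"linear":[[0,0,0.06],[0,0,0.14],[0,0,0.26],[0,0,0.4],[0,0,0.4]],"delta_rot":[[0,0,0],[0,0,0],[0,0,0],[0,0,0],[0,0,0]],"fingers":[-1,-1,-1,-1,-1]}'; python3 -m crank '{"linear":[[0,0,0],[0,0,0],[0,0,0]],"delta_rot":[[0,0,0],[0,0,0],[0,0,0]],"fingers":[-1,-1,-1]}'; python3 - <<'E'
from h import *
f=grab_frame("side"); cv2.imwrite("pics/s3.png",cv2.cvtColor(f["image"],cv2.COLOR_RGB2BGR))
E
```

```text
clock: 7.35
position: [0.6759, -0.0658, 0.183]
tool_rot: [3.139, -0.006, 0.341]
force: [0.6, -0.2, -0.3]
grip_width: 0.0001
finger_force: 0.0
clock: 7.65
position: [0.6735, -0.0654, 0.1765]
tool_rot: [-3.141, 0.001, 0.342]
force: [0.4, -0.6, -0.4]
grip_width: -0.0
finger_force: 0.0
```

View pics/s3.png

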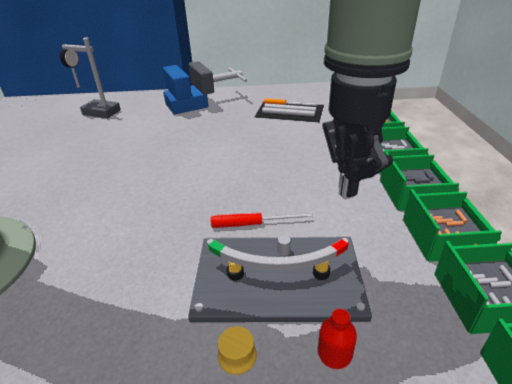

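The tool is well clear, with the fingertips at (345,190). The rail is back up and everything else is where it was.

```bash
python3 -c "from workcell import bot;print(bot.job_done())"
```

```text
the job is handed in; nothing more can be done
None
```

The closed fingertips slid along the rail from the green end to the red end at about 3–4 N (roughly 4–5 mm of give, touching at every reading), then lifted clear; nothing else moved, and the job was handed in at about 7.7 s.

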